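Condemn the broken setting discs and restock the spindle

TASK

Clear the returned caliper-setting discs off the zinc shelf: open the oak box and drop every disc that has a piece broken out of it inside, and thread the sound discs onto the spindle, fully home, largest at the bottom and getting smaller upwards. Shut the box's lid fully once the last broken disc is in, and leave the ring gauge, caliper, tally block and jug where they stand.

Things in the scene. Friction and masses are not known exactly. Their poses are not given: they have to be found in the camera images.
- disc68: Sound caliper-setting disc: plain round steel disc, 68 mm diameter, 15 mm thick, with a central bore of 24 mm; about 370 g. Both faces are alike. Origin at its centre (mid-thickness, on the bore axis), z along the bore axis. Starts lying flat on the zinc shelf, or is absent.
- disc58: Sound caliper-setting disc: plain round steel disc, 58 mm diameter, 15 mm thick, with a central bore of 24 mm; about 260 g. Both faces are alike. Origin at its centre (mid-thickness, on the bore axis), z along the bore axis. Starts lying flat on the zinc shelf, or is absent.
- disc48: Sound caliper-setting disc: plain round steel disc, 48 mm diameter, 15 mm thick, with a central bore of 24 mm; about 160 g. Both faces are alike. Origin at its centre (mid-thickness, on the bore axis), z along the bore axis. Starts lying flat on the zinc shelf, or is absent.
- disc38: Sound caliper-setting disc: plain round steel disc, 38 mm diameter, 15 mm thick, with a central bore of 24 mm; about 80 g. Both faces are alike. Origin at its centre (mid-thickness, on the bore axis), z along the bore axis. Starts lying flat on the zinc shelf, or is absent.
- broken1: Broken steel disc, 64 mm diameter, 15 mm thick, 24 mm bore, C-shaped: a wedge of about 70 degrees is missing from bore to rim; under 320 g. Origin on the bore axis at mid-thickness; x points through the middle of the gap (the full diameter is there to grip along y), z along the bore. Starts flat on the zinc shelf, or is absent.
- broken2: Broken steel disc, 58 mm diameter, 15 mm thick, 24 mm bore, C-shaped: a wedge of about 70 degrees is missing from bore to rim; under 320 g. Origin on the bore axis at mid-thickness; x points through the middle of the gap (the full diameter is there to grip along y), z along the bore. Starts flat on the zinc shelf, or is absent.
- broken3: Broken steel disc, 52 mm diameter, 15 mm thick, 24 mm bore, C-shaped: a wedge of about 70 degrees is missing from bore to rim; under 320 g. Origin on the bore axis at mid-thickness; x points through the middle of the gap (the full diameter is there to grip along y), z along the bore. Starts flat on the zinc shelf, or is absent.
- broken4: Broken steel disc, 46 mm diameter, 15 mm thick, 24 mm bore, C-shaped: a wedge of about 70 degrees is missing from bore to rim; under 320 g. Origin on the bore axis at mid-thickness; x points through the middle of the gap (the full diameter is there to grip along y), z along the bore. Starts flat on the zinc shelf, or is absent.
- broken5: Broken steel disc, 42 mm diameter, 15 mm thick, 24 mm bore, C-shaped: a wedge of about 70 degrees is missing from bore to rim; under 320 g. Origin on the bore axis at mid-thickness; x points through the middle of the gap (the full diameter is there to grip along y), z along the bore. Starts flat on the zinc shelf, or is absent.
- reject_box: Dark oak box for condemned gauges, fixed, at the robot's right; outside 220 mm along its x, 240 mm along its y, 85 mm high without lid, walls and floor 8 mm. Origin at the centre of its underside, z up. Its +x side carries the hinge and faces outwards (about world -y); the lid's handle is over its -x side, towards the middle of the shelf.
- lid (a joint): Hinge angle of the box's oak lid (rad): 0 shut, grows as the handle side rises, stops at 1.8 (upright at 1.57). May start slightly ajar. The lid is 10 mm thick, lies on the rim and has a stiff hinge: it stays at whatever angle it is left; moving it takes up to about 8 N at the handle.
- lid_handle (a point): Middle of the lid's iron bar handle: round bar 11 mm thick, 110 mm long, parallel to the hinge (along the box's y), 42 mm above the lid's upper face, 198 mm from the hinge line along the lid, on two thin legs near its ends. Axes are the lid's (the box's when shut). The bar can turn between finger pads as the lid swings.
- lid_hinge (a point): Middle of the lid's hinge line, on the box's far rim (86 mm above the shelf); the hinge line runs along the box's y.
- spindle: Storage spindle, fixed to the shelf at the robot's left: round cast-iron foot 96 mm across and 12 mm high with an upright steel post of 20 mm diameter, which tapers over its last 9 mm to a 10 mm tip, 70 mm above the shelf. Origin at the centre of the underside, z up along the post.
- spindle_seat (a point): On the post's axis at the foot's upper face, 12 mm above the shelf: where the lowest disc seats. z up.
- ring_gauge: Bystander: large brass ring gauge, 150 mm outside, 110 mm inside, 28 mm high, lying flat; origin at the centre of its underside.
- caliper: Bystander: steel outside caliper, 200 mm long, lying flat (11 mm high); origin midway along it, on the shelf.
- tally_block: Bystander: dark brown bakelite tally block, 55 x 130 x 32 mm; origin at the centre of its underside.
- jug: Bystander: white enamel jug, 110 mm wide, 165 mm high, with a handle at its +y side; origin at the centre of its underside.

How it is judged:
On the way, in this order (a step that is already met when the one before it is completed fails the run):
1. the lid of the oak box is opened (value of joint lid above 1.1 rad), for 0.2 s.
2. every broken disc lies in the box (x of broken1 in the frame of reject_box between -0.103 and 0.103 m and y of broken1 in the frame of reject_box between -0.113 and 0.113 m and z of broken1 in the frame of reject_box between 0 and 0.08 m and x of broken2 in the frame of reject_box between -0.103 and 0.103 m and y of broken2 in the frame of reject_box between -0.113 and 0.113 m and z of broken2 in the frame of reject_box between 0 and 0.08 m and x of broken3 in the frame of reject_box between -0.103 and 0.103 m and y of broken3 in the frame of reject_box between -0.113 and 0.113 m and z of broken3 in the frame of reject_box between 0 and 0.08 m and x of broken4 in the frame of reject_box between -0.103 and 0.103 m and y of broken4 in the frame of reject_box between -0.113 and 0.113 m and z of broken4 in the frame of reject_box between 0 and 0.08 m and x of broken5 in the frame of reject_box between -0.103 and 0.103 m and y of broken5 in the frame of reject_box between -0.113 and 0.113 m and z of broken5 in the frame of reject_box between 0 and 0.08 m), for 0.2 s.
At the end, for the whole second after the job is handed in: Every broken disc is in the oak box below its rim and the lid is shut (0.04 rad); every sound disc is on the post, level (0.08 rad), within 5 mm of its axis, fully home (3 mm) on the foot or the next larger disc, sizes decreasing upwards; all at rest (all of step 2 and horizontal distance between each of disc68, disc58, disc48, disc38 and spindle_seat below 0.005 m and angle between the z axis of each of disc68, disc58, disc48, disc38 and the z axis of spindle, either way round below 0.08 rad and z of disc68 in the frame of spindle_seat below 0.0105 m and z of disc58 in the frame of spindle_seat below 0.0255 m and z of each of disc48, disc38 in the frame of spindle_seat below 0.0405 m and ((angle between disc68's own z axis and vertical below 1.5 rad and z of disc58 in the frame of disc68 above 0.01 m) or (angle between disc68's own z axis and vertical above 1.6 rad and z of disc58 in the frame of disc68 below -0.01 m)) and ((angle between disc68's own z axis and vertical below 1.5 rad and z of disc48 in the frame of disc68 above 0.01 m) or (angle between disc68's own z axis and vertical above 1.6 rad and z of disc48 in the frame of disc68 below -0.01 m)) and ((angle between disc68's own z axis and vertical below 1.5 rad and z of disc38 in the frame of disc68 above 0.01 m) or (angle between disc68's own z axis and vertical above 1.6 rad and z of disc38 in the frame of disc68 below -0.01 m)) and ((angle between disc58's own z axis and vertical below 1.5 rad and z of disc48 in the frame of disc58 above 0.01 m) or (angle between disc58's own z axis and vertical above 1.6 rad and z of disc48 in the frame of disc58 below -0.01 m)) and ((angle between disc58's own z axis and vertical below 1.5 rad and z of disc38 in the frame of disc58 above 0.01 m) or (angle between disc58's own z axis and vertical above 1.6 rad and z of disc38 in the frame of disc58 below -0.01 m)) and ((angle between disc48's own z axis and vertical below 1.5 rad and z of disc38 in the frame of disc48 above 0.01 m) or (angle between disc48's own z axis and vertical above 1.6 rad and z of disc38 in the frame of disc48 below -0.01 m)) and value of joint lid below 0.04 rad and linear speed of each of disc68, disc58, disc48, disc38, broken1, broken2, broken3, broken4, broken5 below 0.03 m/s); the robot touches nothing.
It fails at once if the brass ring gauge is pushed more than 3 cm from its place (distance of ring_gauge from where it was at the start of the episode above 0.03 m).
It fails at once if the caliper is pushed more than 3 cm from its place (distance of caliper from where it was at the start of the episode above 0.03 m).
It fails at once if the tally block is pushed more than 3 cm from its place (distance of tally_block from where it was at the start of the episode above 0.03 m).
It fails at once if the jug is pushed more than 3 cm from its place (distance of jug from where it was at the start of the episode above 0.03 m).
Of disc68, disc58, disc48, disc38 only 3 to 3 are there at a start; the rules pass over those that are not, and their reading is None.
Of broken1, broken2, broken3, broken4, broken5 only 3 to 5 are there at a start; the rules pass over those that are not, and their reading is None.
At some moment in a run one of disc68, disc58, disc48, disc38, broken1, broken2, broken3, broken4, broken5 may be knocked a few centimetres aside while the robot is not near it.
Once in a run the grip may slacken for a moment while it holds something.
It also fails if it takes over 210 s, if anything falls off the work surface, if the arm or the gripper's body presses on something with over 40 N, if the wrist force passes 120 N, or if a joint passes its speed limit or range.

ROBOT

A 6-joint arm with a two-finger parallel gripper is mounted at the origin on the work surface. World frame = base frame: x ahead of the robot, y to its left, z up, the work surface at z = 0. Lengths are in m, angles in rad, forces in N, time in s.
With the tool pointing down it reaches from about 0.375 to 0.925 m from the base axis. Payload 5.7 kg.
Tool frame: the origin (TCP) lies midway between the tips of the shut fingers; the grasp point (between the pads) lies 19 mm behind it; z points along the fingers, x is the direction in which the jaws open and shut, and the axes are right-handed (so a half turn about z gives the same grasp; the last joint's range is limited). The gripper opens to 88 mm and grips with 3 to 60 N. Pads are 20 mm wide; open, the fingers measure 115 mm over their backs; the gripper's body (75 mm by 178 mm) begins 61 mm behind the grasp point.
Start: joints at [1.023, 0.359, 1.51, -0, 1.272, -0.115], TCP at [0.252, 0.545, 0.223] pointing down, gripper open.
Joint ranges: [-2.97, 2.97], [-1.01, 2.36], [0.21, 2.38], [-0.96, 4.11], [0.2, 2.71], [-2.98, 2.98]. Speed limits (rad/s): [2.39, 2.39, 3.14, 3.14, 3.14, 3.14].

INTERFACE

Orientations are given as a unit quaternion [x, y, z, w].
In Python, from bench import move_ptp, servo_line, goto_joints, move_gripper, sleep, inverse_kinematics, capture, PlanningError, close_job, spot_in, silhouettes, current_clock, current_joint_pos, current_qvel, current_joint_torque, current_position, current_orientation, current_force, current_torque, current_finger_gap gives the robot as it stands. Calls block until the motion is done:
- move_ptp(position, orientation): joint-space move of the TCP to a pose.
- servo_line(position, orientation=None, rate=0.15, contact_N=None): straight line of the TCP; orientation=None keeps the orientation; rate is the mean speed in m/s. With contact_N (N) it stops when the force on the tool has changed by that much, and returns True; else False.
- goto_joints(angles): joint-space move.
- move_gripper(opening): finger opening in m; the grip force is fixed at half the most; returns when the fingers have stopped.
- sleep(seconds).
- inverse_kinematics(position, orientation): joint angles nearest the present ones, or None.
- capture(name): name is "side" or "top"; returns a dict with "image" (480x640x3 uint8, blue, green, red), "range_z" (480x640 float32, m along the optical axis (not along the pixel's ray), 0 where there is no reading), "intrinsics" (3x3 intrinsics, pixels), "R" (3x3) and "t" (3): a world point X has camera coordinates R X + t. Camera axes: x right, y down, z forward; pixel columns grow to the right and rows downward; lengths in m; the calibration is good to about 2 mm. A picture is of the moment at which its call begins.
A pose or a line that the arm cannot do raises PlanningError and nothing moves.
- close_job(): hands the job in, once; it reports no verdict.
Trained networks look in the newest picture that a camera, given by its name, has taken for a name from the list of things; names that differ only in an ending like _2 or _b are one class to them, and where a whole thing is asked for, a point or a joint stands for the part that bears it (a point fixed in the world has none). Each returns a list of dicts, best first, with "conf" (0 to 1); they miss things now and then, are a little off and sometimes report something else, mostly with a low value. They report only what shows in the picture. A call takes as long as a camera call.
- spot_in(camera, query): "xy" ([column, row] in pixels, amid what is visible of it).
- silhouettes(camera, query): "region" (480x640 bool, what is visible of it) and "xy" ([column, row] in pixels, amid what is visible of it).
Readings, each from a call of its own:
- current_clock(): time.
- current_joint_pos(): joint angles.
- current_qvel(): joint speeds.
- current_joint_torque(): joint torques, N m.
- current_position(): TCP position.
- current_orientation(): TCP orientation.
- current_force(): force on the tool from outside, world axes, zero at the start.
- current_torque(): the same for the moment, N m.
- current_finger_gap(): finger opening in m.
Only numpy, scipy, OpenCV 4.12 (cv2) and the standard library are available. Lean on these libraries where they do the work, as an engineer would, in place of code of your own. Each camera call takes 0.05 s, during which the arm holds its last target.

## Working session

There is one attempt and no reset: what is moved stays moved. The work goes in short steps, each a Python script; the robot and the scene stay as the last script left them, time stands still between calls to the robot, and variables do not carry over. Pictures are saved under pics/ and viewed, and the job is handed in when it is done.

```bash
ls; mkdir -p pics
python3 - <<'E'
from bench import *
import cv2
for n in("top","side"):
    c=capture(n); cv2.imwrite(f"pics/{n}0.png",c["image"]); print(n,c["intrinsics"],c["R"],c["t"])
print(current_clock(),current_position(),current_orientation(),current_finger_gap())
E
```

```text
pics
top [[560.07862801   0.         320.74757427]
 [  0.         560.07862801 233.73858996]
 [  0.           0.           1.        ]] [[-0.0213838  -0.99967041 -0.0142056 ]
 [-0.99345578  0.02284114 -0.1119102 ]
 [ 0.11219778  0.01171957 -0.99361678]] [0.05388722 0.60635175 1.3945557 ]
side [[479.69210359   0.         322.12679503]
 [  0.         479.69210359 242.63697294]
 [  0.           0.           1.        ]] [[-0.91329325 -0.40692106  0.01762623]
 [-0.27464814  0.58330888 -0.76440772]
 [ 0.30077206 -0.70296942 -0.64449217]] [0.58054064 0.22139118 0.98433314]
0.1 [0.25134259 0.54414082 0.22192727] [ 8.42440571e-01  5.38788665e-01 -7.26154394e-04  3.63309871e-04] 0.08786360607698401
```

View pics/top0.png

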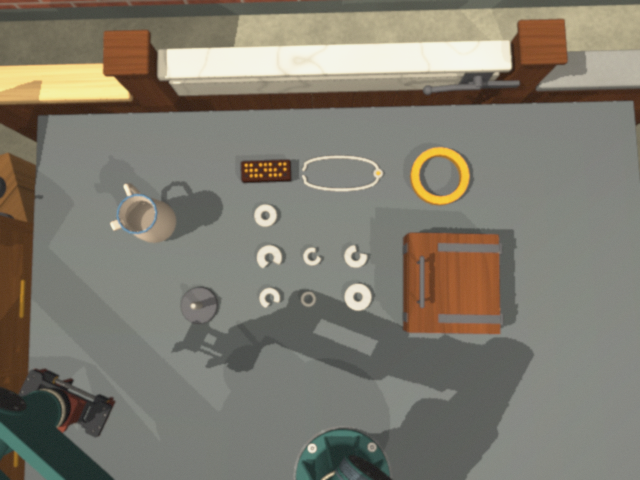

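View pics/side0.png

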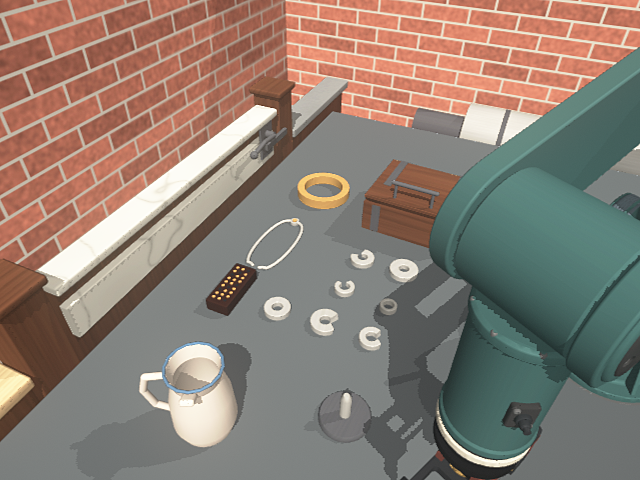

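The top view shows 7 discs. Sound ones are at (265,215), (308,298, in shadow) and (358,297). Broken ones are at (269,256), (312,256), (356,256) and (269,297). The spindle is at (199,303) and the box at (452,283), with its lid handle at x≈422.

```bash
cat > h.py <<'E'
from bench import *
import numpy as np, cv2
from scipy.optimize import least_squares
def world(c,uv,z):
    K,R,t=c["intrinsics"],np.array(c["R"]),np.array(c["t"])
    d=R.T@np.linalg.inv(K)@np.array([uv[0],uv[1],1.]); o=-R.T@t
    return o+d*(z-o[2])/d[2]
def proj(c,X):
    p=np.array(c["R"])@np.array(X)+np.array(c["t"]); p=np.array(c["intrinsics"])@p; return p[:2]/p[2]
def cloud(c):
    K,R,t=np.array(c["intrinsics"]),np.array(c["R"]),np.array(c["t"])
    Z=c["range_z"]; v,u=np.mgrid[:480,:640]
    P=np.stack([(u-K[0,2])/K[0,0]*Z,(v-K[1,2])/K[1,1]*Z,Z],-1)
    W=(P-t)@R
    W[Z<=0]=np.nan
    return W
def disc_from_region(c,reg,ztop=.015):
    """rectify the patch around the region to a plane at ztop, 0.25 mm/px; compare with annulus templates by region"""
    v,u=np.nonzero(reg)
    w=np.array([world(c,p,ztop) for p in zip(u,v)])
    return w
def quat(yaw):  # tool down, jaw axis at angle yaw
    return np.array([np.cos(yaw/2),np.sin(yaw/2),0,0])
E
python3 - <<'E'
from h import *
c=capture("top"); W=cloud(c); ok=np.isfinite(W[...,2])
print("shelf z", np.nanmedian(W[200:300,320:340,2]))
names=["disc68","disc58","disc48","disc38","broken1","broken2","broken3","broken4","broken5","spindle","reject_box","lid","lid_handle"]
for n in names:
    r=silhouettes("top",n)
    for q in r[:4]:
        if q["conf"]<.2: continue
        reg=q["region"]; w=world(c,q["xy"],.015)
        zz=W[...,2][reg]
        print(n,round(q["conf"],2),np.round(q["xy"],1),reg.sum(),"w",np.round(w[:2],4),"z",np.round(np.nanmedian(zz),4), "eqA mm2",round(reg.sum()*((1.33/560)**2)*1e6))
E
```

```text
shelf z -0.0005448243758795182
disc68 0.85 [268.1 217. ] 326 w [0.6565 0.1765] z 0.0144 eqA mm2 1839
disc68 0.41 [305.5 302.1] 123 w [0.435  0.0833] z 0.0136 eqA mm2 694
disc58 0.85 [268.1 217. ] 326 w [0.6565 0.1765] z 0.0144 eqA mm2 1839
disc58 0.41 [305.5 302.1] 123 w [0.435  0.0833] z 0.0136 eqA mm2 694
disc48 0.85 [268.1 217. ] 326 w [0.6565 0.1765] z 0.0144 eqA mm2 1839
disc48 0.41 [305.5 302.1] 123 w [0.435  0.0833] z 0.0136 eqA mm2 694
disc38 0.85 [268.1 217. ] 326 w [0.6565 0.1765] z 0.0144 eqA mm2 1839
disc38 0.41 [305.5 302.1] 123 w [0.435  0.0833] z 0.0136 eqA mm2 694
broken1 0.85 [263.7 254.8] 314 w [0.5583 0.1889] z 0.0146 eqA mm2 1771
broken1 0.84 [350.4 258.3] 206 w [ 0.5443 -0.0342] z 0.0149 eqA mm2 1162
broken1 0.62 [305.7 256.1] 170 w [0.5525 0.0806] z 0.0136 eqA mm2 959
broken1 0.58 [264.1 294.1] 211 w [0.4575 0.1889] z 0.0141 eqA mm2 1190
broken2 0.85 [263.7 254.8] 314 w [0.5583 0.1889] z 0.0146 eqA mm2 1771
broken2 0.84 [350.4 258.3] 206 w [ 0.5443 -0.0342] z 0.0149 eqA mm2 1162
broken2 0.62 [305.7 256.1] 170 w [0.5525 0.0806] z 0.0136 eqA mm2 959
broken2 0.58 [
[... 652 characters left out ...]
] 314 w [0.5583 0.1889] z 0.0146 eqA mm2 1771
broken5 0.84 [350.4 258.3] 206 w [ 0.5443 -0.0342] z 0.0149 eqA mm2 1162
broken5 0.62 [305.7 256.1] 170 w [0.5525 0.0806] z 0.0136 eqA mm2 959
broken5 0.58 [264.1 294.1] 211 w [0.4575 0.1889] z 0.0141 eqA mm2 1190
spindle 0.62 [197.2 305.5] 1096 w [0.4322 0.3605] z 0.0118 eqA mm2 6182
reject_box 0.71 [264.9 293.5] 219 w [0.459  0.1868] z 0.0141 eqA mm2 1235
reject_box 0.6 [450.4 283.3] 9698 w [ 0.4747 -0.2875] z 0.1004 eqA mm2 54703
lid 0.59 [454.5 281. ] 9266 w [ 0.4803 -0.2982] z 0.1008 eqA mm2 52266
lid 0.35 [355.4 294.5] 545 w [ 0.4515 -0.0445] z 0.0143 eqA mm2 3074
lid_handle 0.97 [452.2 280.9] 9151 w [ 0.4807 -0.2924] z 0.1008 eqA mm2 51617
```

Run:
```python
from h import *
c=capture("top"); im=c["image"]
a=cv2.resize(im[195:325,235:395],None,fx=5,fy=4.6,interpolation=cv2.INTER_CUBIC); cv2.imwrite("pics/z1.png",a)
W=cloud(c);z=W[...,2]
for u,v in [(269,225),(358,289),(308,292),(199,303),(190,310),(450,283),(422,283),(410,283),(495,283),(440,183)]:
    print((u,v),np.round(W[v,u],4))
m=((z>.008)&(z<.025)).astype(np.uint8)
n,l,s,ce=cv2.connectedComponentsWithStats(m[195:325,235:395]); print(n); 
for i in range(1,n):
    if s[i,4]>30: print(s[i],ce[i]+[235,195])
```

```text
(269, 225) [0.6355 0.1744 0.0151]
(358, 289) [ 0.4653 -0.0513  0.0188]
(308, 292) [0.4605 0.0765 0.0133]
(199, 303) [0.4386 0.3509 0.0367]
(190, 310) [0.4211 0.3796 0.0123]
(450, 283) [ 0.4738 -0.2681  0.1004]
(422, 283) [ 0.4741 -0.192   0.1547]
(410, 283) [ 0.4758 -0.1717  0.1042]
(495, 283) [ 0.4716 -0.3774  0.0945]
(440, 183) [ 0.7393 -0.2768 -0.0045]
71
[ 19   9  24  23 324] [264.88580247 214.99382716]
[ 22  50  25  23 324] [268.36728395 254.46604938]
[109  50  23  22 260] [353.72692308 257.28076923]
[ 68  52  17  18 148] [310.09459459 256.46621622]
[109  88  27  27 479] [357.33194154 296.28601253]
[ 23  93  22  19 200] [268.315 295.675]
[ 66  96  15  15 104] [307.625      298.31730769]
```

View pics/z1.png

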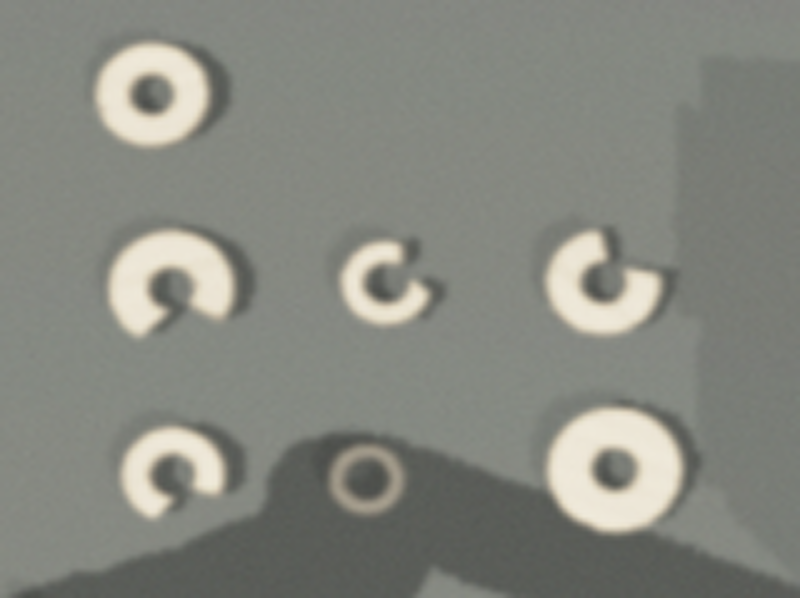

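```bash
cat >> h.py <<'E'
from scipy.ndimage import gaussian_filter
from scipy.optimize import minimize
def fit_disc(c,xy,diams,gap,ztop=.015,half=.05,res=.001,span=.012):
    """fit annulus (with 70deg gap if gap) in rectified patch around xy. returns x,y,ang,D,score"""
    n=int(2*half/res)+1
    g=np.linspace(-half,half,n); X,Y=np.meshgrid(xy[0]+g,xy[1]+g,indexing="ij")
    P=np.stack([X,Y,np.full_like(X,ztop)],-1)@np.array(c["R"]).T+np.array(c["t"])
    p=P@np.array(c["intrinsics"]).T; u=(p[...,0]/p[...,2]).astype(np.float32); v=(p[...,1]/p[...,2]).astype(np.float32)
    I=cv2.remap(cv2.cvtColor(c["image"],cv2.COLOR_BGR2GRAY).astype(np.float32),u,v,cv2.INTER_LINEAR)
    I=np.minimum(I,np.percentile(I,99)); 
    def model(q,D):
        dx,dy=X-xy[0]-q[0],Y-xy[1]-q[1]; r=np.hypot(dx,dy)
        m=(1/(1+np.exp(-(D/2-r)/.0012)))*(1/(1+np.exp(-(r-.012)/.0012)))
        if gap:
            a=np.abs((np.arctan2(dy,dx)-q[2]+np.pi)%(2*np.pi)-np.pi)
            m*=1/(1+np.exp(-(a-np.radians(35))*r/.0012))
        return m
    win=lambda q,D: np.hypot(X-xy[0]-q[0],Y-xy[1]-q[1])<D/2+.007
    def cost(q,D):
        w=win(q,D); a=model(q,D)[w]; b=I[w]
        return -np.corrcoef(a,b)[0,1]
    best=None
    for D in diams:
        for a0 in (np.arange(0,2*np.pi,np.pi/4) if gap else [0]):
            s=minimize(cost,[0,0,a0][:3 if gap else 2],args=(D,),method="Nelder-Mead",options=dict(initial_simplex=np.array([[0,0,a0],[.006,0,a0],[0,.006,a0],[.003,.003,a0+.5]])[:,:3] if gap else np.array([[0,0],[.006,0],[0,.006]]),maxiter=150,xatol=1e-4,fatol=1e-4))
            if best is None or s.fun<best[0]: best=(s.fun,xy[0]+s.x[0],xy[1]+s.x[1],(s.x[2] if gap else 0),D)
    return best[1],best[2],best[3],best[4],-best[0]
E
python3 - <<'E'
from h import *
c=capture("top")
L=[((265,215),0),((308,298),0),((358,297),0),((269,256),1),((312,256),1),((356,256),1),((269,297),1)]
for uv,g in L:
    w=world(c,uv,.015)[:2]
    f=fit_disc(c,w,[.064,.058,.052,.046,.042] if g else [.068,.058,.048,.038],g)
    print(uv,g,np.round(w,4),np.round(f,4))
W=cloud(c); z=W[...,2]
# spindle foot circle
m=(z>.007)&(z<.02); u0,v0=199,305
S=W[260:350,160:240][m[260:350,160:240]]; S=S[np.hypot(S[:,0]-.435,S[:,1]-.36)<.06]
# foot fit via image edges too
r=silhouettes("top","spindle")[0]["region"].astype(np.uint8)
ct=max(cv2.findContours(r,cv2.RETR_EXTERNAL,cv2.CHAIN_APPROX_NONE)[0],key=cv2.contourArea)[:,0]
pts=np.array([world(c,p,.012)[:2] for p in ct])
f=least_squares(lambda q:np.hypot(pts[:,0]-q[0],pts[:,1]-q[1])-q[2],[.435,.36,.048],loss="soft_l1",f_scale=.002); print("foot",f.x)
f=least_squares(lambda q:np.hypot(pts[:,0]-q[0],pts[:,1]-q[1])-.048,[.435,.36],loss="soft_l1",f_scale=.002); print("foot fixed r",f.x, S.mean(0))
im=c["image"]; cv2.imwrite("pics/sp.png",cv2.resize(im[265:345,160:240],None,fx=7,fy=7,interpolation=cv2.INTER_CUBIC))
cv2.imwrite("pics/bx.png",cv2.resize(im[220:345,390:515],None,fx=4.6,fy=4.6,interpolation=cv2.INTER_CUBIC))
s=capture("side"); im=s["image"]; q=proj(s,[.435,.36,.05]).astype(int); print(q)
cv2.imwrite("pics/sp2.png",cv2.resize(im[q[1]-45:q[1]+45,q[0]-45:q[0]+45],None,fx=6,fy=6,interpolation=cv2.INTER_CUBIC));
E
```

```text
(265, 215) 0 [0.6619 0.1845] [0.6616 0.1852 0.     0.058  0.982 ]
(308, 298) 0 [0.4452 0.0767] [0.4432 0.0768 0.     0.038  0.979 ]
(358, 297) 0 [ 0.445  -0.0509] [ 0.4462 -0.0494  0.      0.068   0.9875]
(269, 256) 1 [0.5549 0.1753] [0.552  0.1765 3.3744 0.064  0.9744]
(312, 256) 1 [0.5524 0.0644] [0.5521 0.0655 5.2058 0.046  0.9656]
(356, 256) 1 [ 0.5499 -0.0488] [ 0.5497 -0.0462  5.6322  0.058   0.9736]
(269, 297) 1 [0.4499 0.1764] [0.4478 0.1768 3.5434 0.052  0.97  ]
foot [0.43397817 0.35719725 0.04687445]
foot fixed r [0.43399745 0.35727133] [0.43426471 0.35771259 0.01198728]
[343 400]
```

View pics/sp.png

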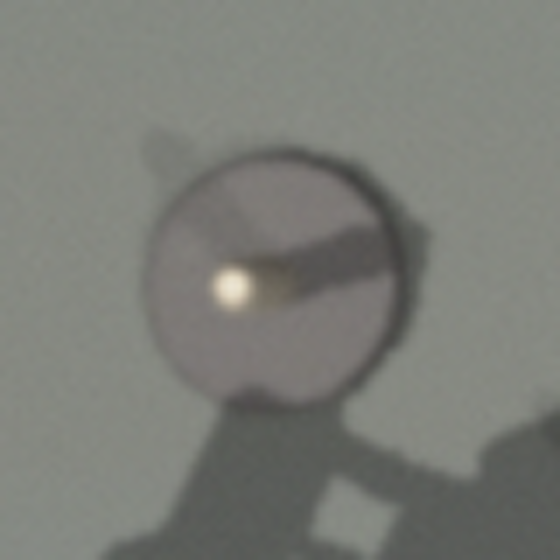

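View pics/bx.png

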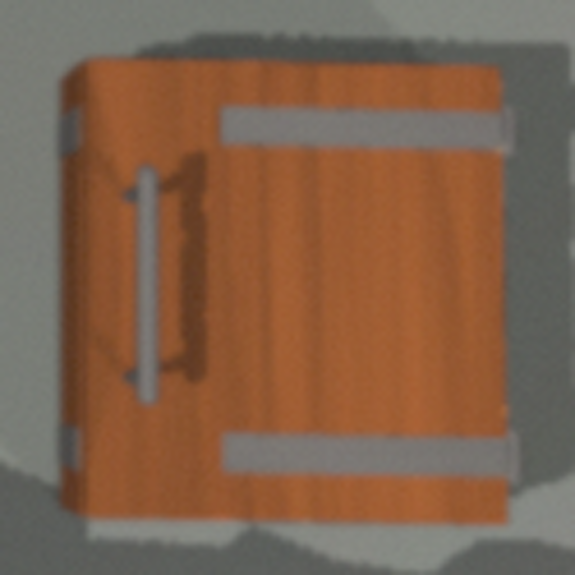

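View pics/sp2.png

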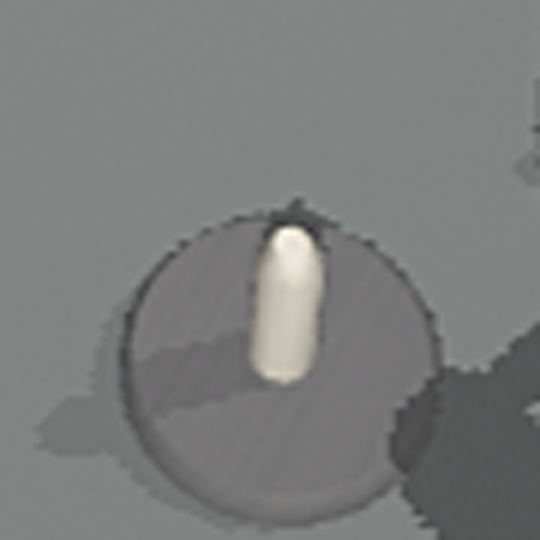

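Run:
```python
from h import *
c=capture("top")
def px(x,y,u0,v0,k): return (u0+(x+.5)/k-.5, v0+(y+.5)/k-.5)
print("foot",world(c,px(277.5,278.5,160,265,7),.012)); print("tip",world(c,px(232,287,160,265,7),.069))
for p,z in [((147,168),.144),((147,402),.144),((147,285),.144),((88,63),.105),((90,522),.105),((503,66),.096),((507,522),.096),((66,85),.08),((66,515),.08)]:
    print(p,np.round(world(c,px(*p,390,220,4.6),z),4))
W=cloud(c); 
# lid plane fit
A=[]
for u in list(range(428,495,3)):
    for v in range(247,322,3): A.append(W[v,u])
A=np.array(A);A=A[np.isfinite(A).all(1)]
from numpy.linalg import lstsq
k=np.abs(A[:,2]-np.median(A[:,2]))<.03;A=A[k]
s=lstsq(np.c_[A[:,:2],np.ones(len(A))],A[:,2],rcond=None)[0]; print("plane",s, "z at y=-.2,-.39",[s[0]*.47+s[1]*y+s[2] for y in(-.2,-.39)])
print("handle z",[np.round(W[v,u,2],4) for u in(421,422) for v in range(262,303,4)])
sd=capture("side");print(np.round(proj(sd,[.474,-.19,.144]),1), np.round(proj(sd,[.434,.357,.012]),1),np.round(proj(sd,[.434,.357,.069]),1))
q=proj(sd,[.474,-.19,.144]).astype(int)
cv2.imwrite("pics/bx2.png",cv2.resize(sd["image"][q[1]-45:q[1]+55,q[0]-60:q[0]+60],None,fx=6,fy=6,interpolation=cv2.INTER_CUBIC)); print(q)
```

```text
foot [0.43497664 0.35605002 0.012     ]
tip [0.43282796 0.35895389 0.069     ]
(147, 168) [ 0.5369 -0.1954  0.144 ]
(147, 402) [ 0.4191 -0.1905  0.144 ]
(147, 285) [ 0.4777 -0.193   0.144 ]
(88, 63) [ 0.5956 -0.1733  0.105 ]
(90, 522) [ 0.3575 -0.165   0.105 ]
(503, 66) [ 0.59   -0.3932  0.096 ]
(507, 522) [ 0.3525 -0.3818  0.096 ]
(66, 85) [ 0.5868 -0.1647  0.08  ]
(66, 515) [ 0.3598 -0.1561  0.08  ]
plane [0.0008053  0.05181044 0.11463391] z at y=-.2,-.39 [np.float64(0.10465031534281923), np.float64(0.0948063319331067)]
handle z [np.float64(0.1539), np.float64(0.1503), np.float64(0.1531), np.float64(0.1593), np.float64(0.1513), np.float64(0.1497), np.float64(0.1511), np.float64(0.1487), np.float64(0.1548), np.float64(0.1521), np.float64(0.1563), np.float64(0.1496), np.float64(0.1507), np.float64(0.1517), np.float64(0.148), np.float64(0.1518), np.float64(0.1531), np.float64(0.1496), np.float64(0.1489), np.float64(0.1528), np.float64(0.1528), np.float64(0.1505)]
[415.6 189.4] [344.  411.4] [345.6 393.5]
[415 189]
```

View pics/bx2.png

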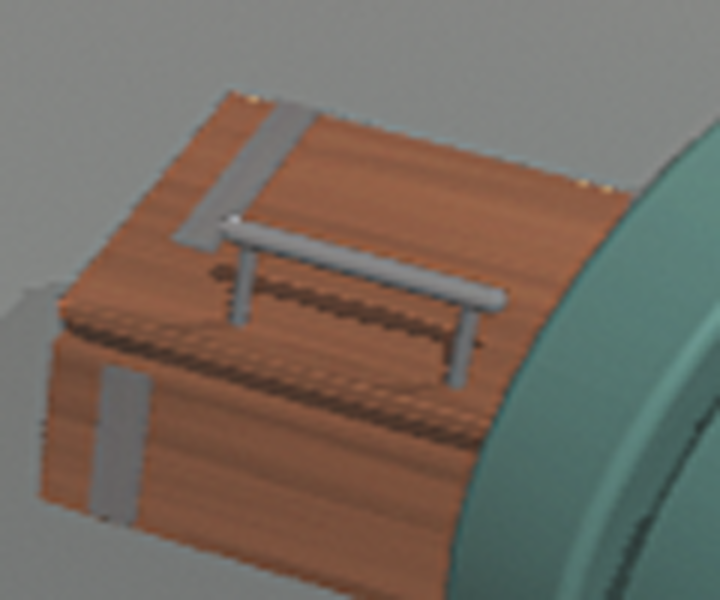

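```bash
cat >> h.py <<'E'
BYAW=-.042
E_=np.array([-np.sin(BYAW),np.cos(BYAW),0]); YB=np.array([np.cos(BYAW),np.sin(BYAW),0])
H=np.array([.469,-.387,.086]); RHO=.2047; PHI=.257
BOX=np.array([*(H+.110*E_)[:2],0])
def handle(th): return H+E_*RHO*np.cos(PHI+th)+np.array([0,0,RHO*np.sin(PHI+th)])
def best_q(pos,yaw):
    o=[]
    for k in(-1,0,1,2):
        q=quat(yaw+k*np.pi); j=inverse_kinematics(pos,q)
        if j is not None: o.append((abs(j[5]),q))
    if not o: raise RuntimeError("no ik %s"%pos)
    return min(o,key=lambda a:a[0])[1]
def st(m=""): print(m,"t=%.1f"%current_clock(),np.round(current_position(),4),"gap %.4f"%current_finger_gap(),"F",np.round(current_force(),1))
TZ=np.array([0,0,.019])
E
python3 - <<'E'
from h import *
p=handle(.05)-TZ; q=best_q(p,np.pi/2+BYAW); print(p,q)
move_gripper(.045)
move_ptp(p+[0,0,.09],q); st("above")
c=capture("side"); cv2.imwrite("pics/a1.png",c["image"])
hit=servo_line(p,q,rate=.1,contact_N=8); st(hit)
c=capture("side"); cv2.imwrite("pics/a2.png",c["image"])
c=capture("top"); cv2.imwrite("pics/a3.png",c["image"])
E
```

```text
[ 0.47719301 -0.19204294  0.12886039] [ 0.69210272 -0.72179902  0.          0.        ]
above t=4.6 [ 0.4775 -0.1914  0.2189] gap 0.0450 F [-0.5  0.7  0.4]
False t=5.7 [ 0.4777 -0.1923  0.1294] gap 0.0449 F [0.1 0.1 0. ]
```

View pics/a2.png

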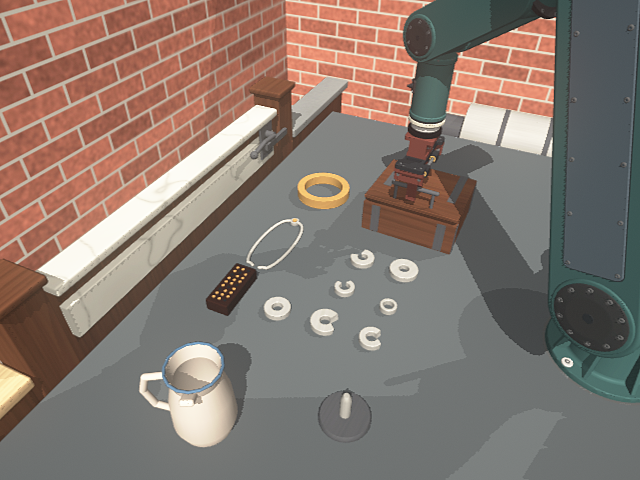

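View pics/a3.png

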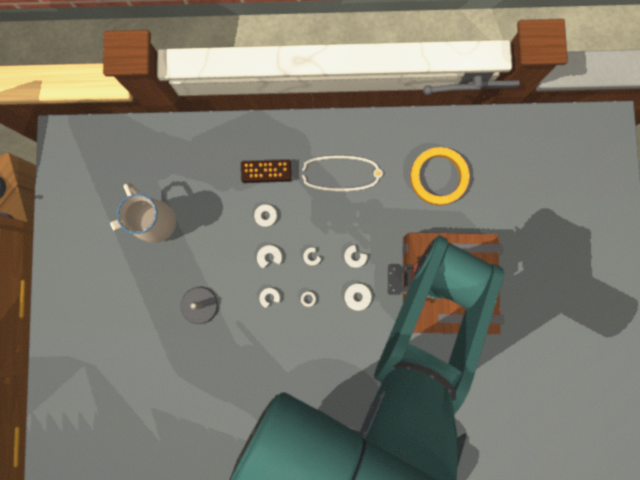

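The gripper straddles the bar with no contact, and the discs haven't moved. Next I grip the bar and swing the lid up.

Run:
```python
from h import *
q=np.array(current_orientation())
move_gripper(0.0); st("grip")
if .008<current_finger_gap()<.02:
    for th in np.arange(.15,1.51,.15):
        servo_line(handle(th)-TZ,q,rate=.12)
        if abs(th%.3-.15)<.01 or th>1.4: st("%.2f"%th)
        if np.linalg.norm(current_force())>35: print("force!"); break
c=capture("side"); cv2.imwrite("pics/b1.png",c["image"])
```

```text
grip t=6.5 [ 0.4772 -0.1927  0.1289] gap 0.0101 F [-0.6 -4.7 -0.1]
0.15 t=6.8 [ 0.477  -0.1997  0.1482] gap 0.0104 F [-0.1 -4.6 -2.4]
0.45 t=7.6 [ 0.4757 -0.2307  0.2   ] gap 0.0101 F [1.6 3.5 3.5]
0.75 t=8.4 [ 0.474  -0.2757  0.2414] gap 0.0102 F [-0.6  9.5 14.5]
1.05 t=9.2 [ 0.4717 -0.3342  0.2661] gap 0.0102 F [-1.1  1.4 11.6]
1.35 t=10.1 [ 0.469  -0.3958  0.2721] gap 0.0102 F [-0.2 -1.2  5.7]
1.50 t=10.5 [ 0.4677 -0.4258  0.268 ] gap 0.0099 F [ 2.  -2.3  2.2]
```

View pics/b1.png

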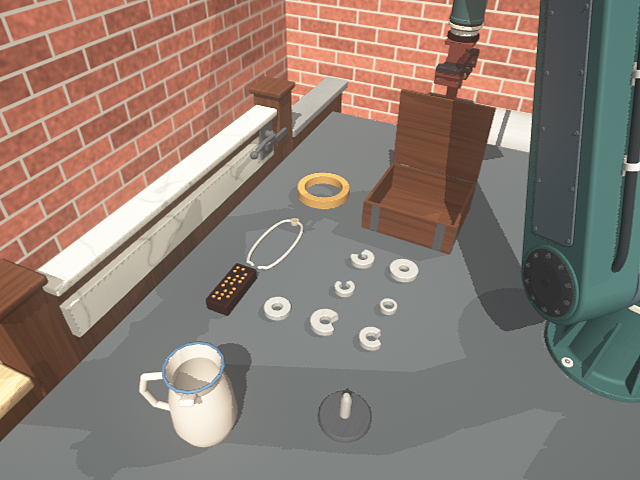

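```bash
cat >> h.py <<'E'
SC=dict(broken58=(.5497,-.0462,.058,1),broken42=(.5521,.0655,.044,1),broken52=(.4478,.1768,.052,1),broken64=(.552,.1765,.064,1),
        disc68=(.4462,-.0494,.068,0),disc58=(.6616,.1852,.058,0),disc38=(.4432,.0768,.038,0))
def locate(n):
    x,y,D,g=SC[n]; c=capture("top"); f=fit_disc(c,(x,y),[D],g)
    print(n,"fit",np.round(f,4),"moved mm",np.round(1000*np.hypot(f[0]-x,f[1]-y),1))
    return f if f[4]>.9 else None
def pick(n,f,yaw,zc=.14):
    D=f[3]; p=np.array([f[0],f[1],.005]); q=best_q(p,yaw)
    move_gripper(min(.087,D+.018))
    move_ptp(p+[0,0,.06],q)
    hit=servo_line(p,q,rate=.12,contact_N=12)
    if hit: st("CONTACT on descent")
    move_gripper(0); st(n+" gripped")
    if abs(current_finger_gap()-D)>.006: print("gap unexpected"); return False
    servo_line([p[0],p[1],zc],q,rate=.2)
    return abs(current_finger_gap()-D)<.006
def drop(n,off,D):
    p=BOX+off[0]*(-E_)+off[1]*YB; q=best_q(p+[0,0,.14],BYAW)
    move_ptp(p+[0,0,.145],q); ok=abs(current_finger_gap()-D)<.006; st("over box ok=%s"%ok)
    if not ok: return False
    servo_line(p+[0,0,.045],q,rate=.2); move_gripper(D+.016); servo_line(p+[0,0,.145],q,rate=.25); return True
def reject(n,off):
    f=locate(n)
    if f is None: return False
    return pick(n,f,f[2]+np.pi/2) and drop(n,off,f[3])
E
python3 - <<'E'
from h import *
move_gripper(.045); p=np.array(current_position()); servo_line(p+[0,0,.08],rate=.2); 
p=np.array(current_position())
servo_line(p+[0,.22,0],rate=.3)
print(reject("broken58",(-.04,.05)))
c=capture("top"); cv2.imwrite("pics/c1.png",c["image"]); st()
E
```

```text
broken58 fit [ 0.5498 -0.0461  5.6317  0.058   0.974 ] moved mm 0.1
broken58 gripped t=16.4 [ 0.5503 -0.0463  0.0057] gap 0.0574 F [-0.9  0.4  5.6]
over box ok=True t=18.0 [ 0.5245 -0.2382  0.1437] gap 0.0575 F [ 0.5  0.6 -1.6]
True
 t=19.7 [ 0.5243 -0.2387  0.1439] gap 0.0740 F [-0.1 -0.7 -0.1]
```

View pics/c1.png

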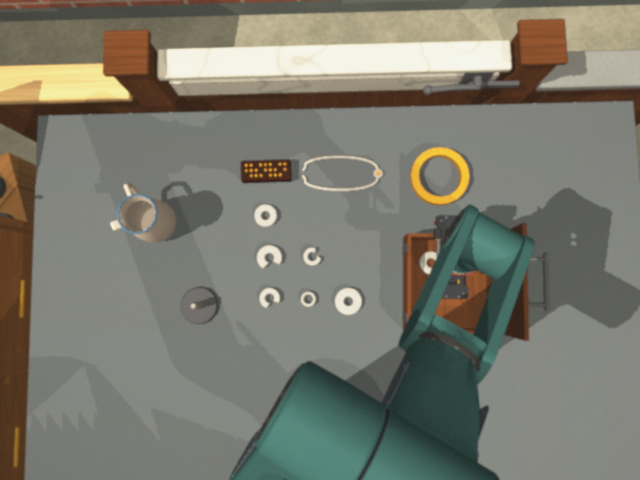

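The first broken disc is in the box, at (428,263). disc68 has been knocked to (348,301), so I'll re-measure it before picking. Next are the other broken discs.

Run:
```python
from h import *
for n,o in [("broken42",(-.04,-.05)),("broken64",(.04,.045)),("broken52",(.04,-.05))]:
    r=reject(n,o); print(n,r)
    if not r: break
c=capture("top"); cv2.imwrite("pics/c2.png",c["image"])
c=capture("side"); cv2.imwrite("pics/c3.png",c["image"]); st()
```

```text
broken42 fit [0.552  0.0657 5.2076 0.044  0.9587] moved mm 0.3
broken42 gripped t=22.5 [0.5525 0.0657 0.0058] gap 0.0451 F [-0.7 -1.5  6. ]
over box ok=True t=24.5 [ 0.4257 -0.2344  0.1447] gap 0.0450 F [-0.6 -0.6 -1.2]
broken42 True
broken64 fit [0.552  0.1765 3.3762 0.064  0.975 ] moved mm 0.0
broken64 gripped t=29.8 [0.5526 0.1765 0.0057] gap 0.0633 F [-0.7 -1.1  6.5]
over box ok=True t=32.4 [ 0.517  -0.3182  0.1445] gap 0.0633 F [ 0.   0.  -2.3]
broken64 True
broken52 fit [0.4478 0.1768 3.5435 0.052  0.9698] moved mm 0.0
broken52 gripped t=37.5 [0.4483 0.1769 0.0056] gap 0.0512 F [-0.4 -0.3  6.5]
over box ok=True t=40.2 [ 0.422  -0.3142  0.1445] gap 0.0513 F [-0.   0.6 -1.3]
broken52 True
 t=42.0 [ 0.4209 -0.314   0.1434] gap 0.0680 F [-0.3 -0.9  0. ]
```

View pics/c2.png

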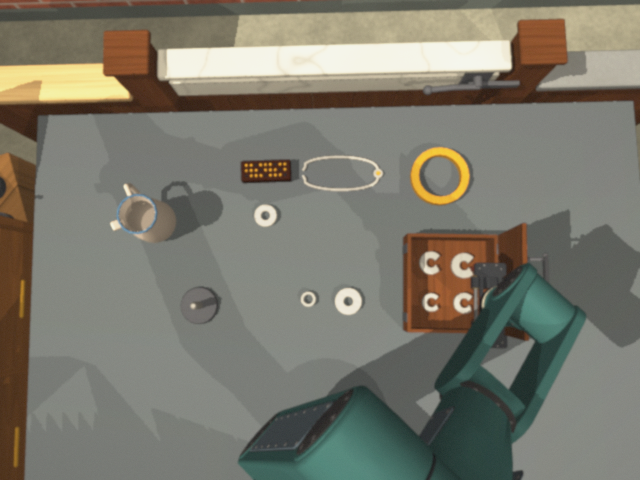

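View pics/c3.png

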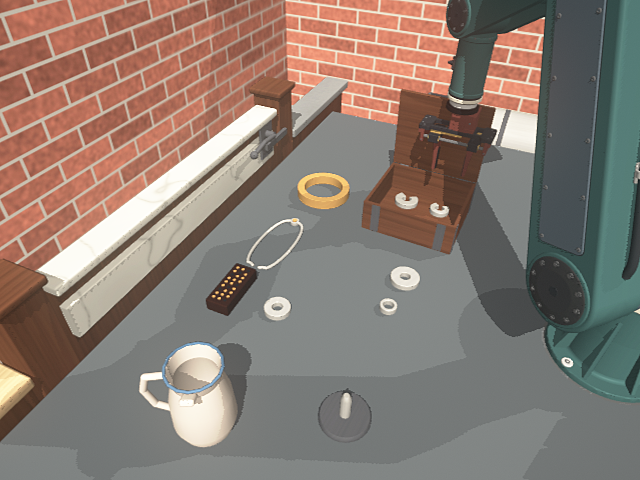

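Run:
```python
from h import *
p=np.array(current_position()); servo_line([p[0],p[1],.37],rate=.25)
g=np.array([.4677,-.4258,.268]); q=best_q(g,np.pi/2+BYAW)
move_ptp([p[0],p[1],.37],q)
move_gripper(.036)
servo_line(g+[0,0,.1],q,rate=.2)
hit=servo_line(g,q,rate=.1,contact_N=8); st(hit)
if not hit:
    move_gripper(0); st("grip")
    if .008<current_finger_gap()<.02:
        for th in np.arange(1.35,-.01,-.15):
            servo_line(handle(th)-TZ,q,rate=.12)
            if np.linalg.norm(current_force())>35: st("force!"); break
        st("down")
        h=servo_line(handle(-.03)-TZ,q,rate=.03,contact_N=15); st(h)
```

```text
False t=47.0 [ 0.4681 -0.4262  0.2688] gap 0.0359 F [-0.1  0.3  0.2]
grip t=47.5 [ 0.4678 -0.4258  0.2682] gap 0.0104 F [0.6 0.4 2. ]
down t=51.6 [ 0.4772 -0.1898  0.1181] gap 0.0103 F [ 2.7 -7.3 -7.3]
True t=51.9 [ 0.4777 -0.1898  0.1169] gap 0.0101 F [ 0.2 -0.3  2.9]
```

Run:
```python
from h import *
move_gripper(.04); p=np.array(current_position()); servo_line(p+[0,0,.06],rate=.2)
move_gripper(0)
h=servo_line([p[0],p[1],.120],rate=.05,contact_N=15); st(("push",h))
servo_line(p+[0,0,.12],rate=.25)
# aside, to the pick height over disc area
f=locate("disc68"); SC["disc68"]=(.4385,-.026,.068,0); f=locate("disc68")
servo_line([.45,0,.22],rate=.3)
c=capture("side"); cv2.imwrite("pics/d1.png",c["image"])
c=capture("top"); cv2.imwrite("pics/d2.png",c["image"]); W=cloud(c)
A=np.array([W[v,u] for u in range(428,495,3) for v in range(247,322,3)]);A=A[np.isfinite(A).all(1)];A=A[np.abs(A[:,2]-np.median(A[:,2]))<.03]
s=np.linalg.lstsq(np.c_[A[:,:2],np.ones(len(A))],A[:,2],rcond=None)[0]; print("lid plane slope",s,len(A))
```

```text
('push', True) t=54.4 [ 0.4781 -0.1906  0.143 ] gap 0.0003 F [-3.7  0.7 11.9]
disc68 fit [ 0.457  -0.0586  0.      0.068   0.1643] moved mm 14.2
disc68 fit [ 0.4354 -0.0241  0.      0.068   0.9842] moved mm 3.7
lid plane slope [-0.00142851  0.0043599   0.09688916] 571
```

View pics/d1.png

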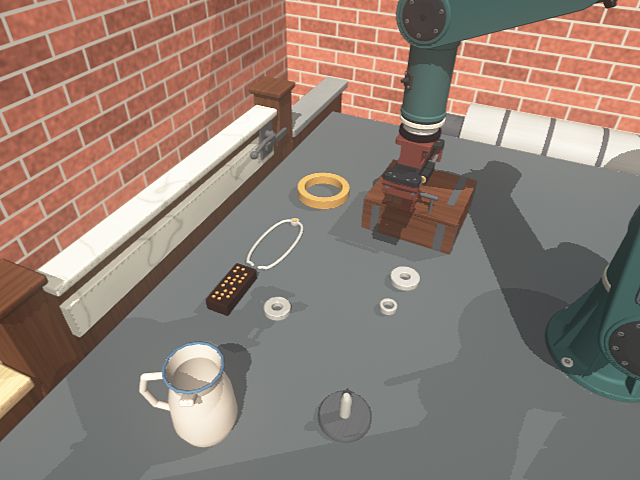

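View pics/d2.png

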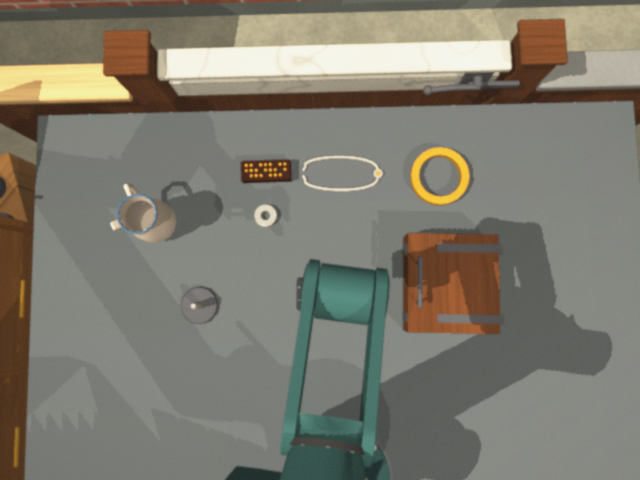

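Lid plane slope is 0.004 rad, so the lid is shut. Now disc68, gripped in two directions to centre it, goes onto the spindle.

```bash
cat >> h.py <<'E'
SC["disc68"]=(.4354,-.0241,.068,0)
SP=np.array([.434,.357])
def centre_pick(n,f,yaw,zc=.13):
    D=f[3]; p=np.array([f[0],f[1],.005]); op=min(.087,D+.018)
    move_gripper(op)
    for k,y in enumerate((yaw+np.pi/2,yaw)):
        q=best_q(p,y); move_ptp(p+[0,0,.05],q)
        if servo_line(p,q,rate=.12,contact_N=12): st("CONTACT on descent")
        move_gripper(0)
        if k==0: move_gripper(op); servo_line(p+[0,0,.05],q,rate=.2)
    st(n+" gripped"); ok=abs(current_finger_gap()-D)<.004
    servo_line([p[0],p[1],zc],q,rate=.2); return ok and abs(current_finger_gap()-D)<.004
def over_spindle(D,yaw):
    p=np.array([*SP,.13]); q=best_q(p,yaw); move_ptp(p,q); st("over spindle"); return abs(current_finger_gap()-D)<.004
E
python3 - <<'E'
from h import *
yaw=np.arctan2(.357,.434)
servo_line([.47,-.15,.22],rate=.3)
f=locate("disc68")
if f and centre_pick("disc68",f,yaw) and over_spindle(.068,yaw):
    h=servo_line([*SP,.05],rate=.06,contact_N=8); st(h)
    c=capture("side"); cv2.imwrite("pics/e1.png",c["image"])
E
```

```text
disc68 fit [ 0.4354 -0.0241  0.      0.068   0.9842] moved mm 0.0
disc68 gripped t=63.2 [ 0.4356 -0.0243  0.0056] gap 0.0675 F [-0.8 -1.5  6.5]
over spindle t=65.4 [0.4341 0.3558 0.1295] gap 0.0669 F [ 0.4  0.8 -3.4]
False t=66.9 [0.4336 0.3571 0.05  ] gap 0.0673 F [-2.5  1.6 -6.6]
```

View pics/e1.png

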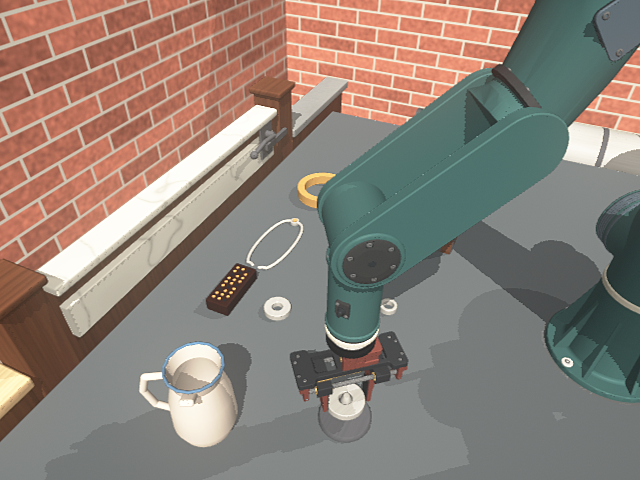

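disc68 has threaded over the post tip at (347,398). I'll continue down and release.

Run:
```python
from h import *
h=servo_line([*SP,.019],rate=.06,contact_N=10); st(h)
z=current_position()[2]
move_gripper(.086); servo_line([*SP,.13],rate=.2)
f=locate("disc58"); f2=locate("disc38")
c=capture("side"); cv2.imwrite("pics/e2.png",c["image"])
```

```text
False t=67.6 [0.4336 0.357  0.0187] gap 0.0676 F [-4.4  2.3 -7.5]
disc58 fit [0.6616 0.1852 0.     0.058  0.9821] moved mm 0.0
disc38 fit [0.4431 0.0778 0.     0.038  0.9467] moved mm 1.0
```

View pics/e2.png

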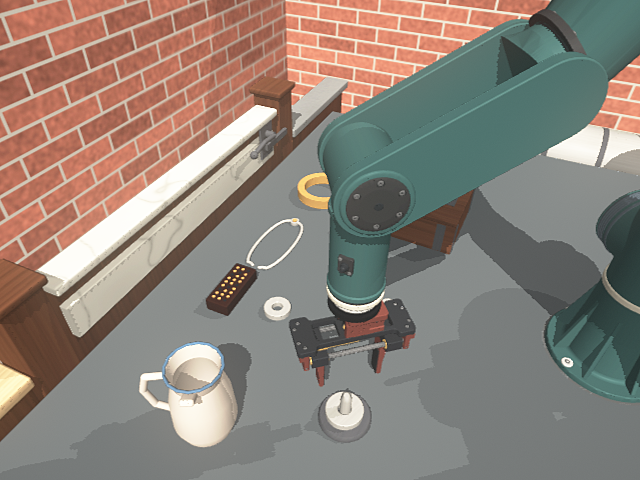

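```bash
sed -i 's/^SP=.*/SP=np.array([.4334,.3575])/' h.py
cat >> h.py <<'E'
def thread(n,D,zt):
    yaw=np.arctan2(.357,.434); f=locate(n)
    if f is None or not centre_pick(n,f,yaw) or not over_spindle(D,yaw): print("FAIL"); return False
    h=servo_line([*SP,max(.05,zt)],rate=.06,contact_N=8); st(h)
    if h: capture("side"); return False
    h=servo_line([*SP,zt],rate=.06,contact_N=10); st(h)
    if abs(current_finger_gap()-D)>.004: print("FAIL gap"); return False
    move_gripper(D+.016); servo_line([*SP,.13],rate=.2); return True
E
python3 - <<'E'
from h import *
print(thread("disc58",.058,.034))
c=capture("side"); cv2.imwrite("pics/f1.png",c["image"])
E
```

```text
disc58 fit [0.6616 0.1852 0.     0.058  0.9822] moved mm 0.0
disc58 gripped t=74.9 [0.6619 0.1851 0.0059] gap 0.0571 F [-1.9 -0.9  6.2]
over spindle t=76.8 [0.4348 0.3574 0.13  ] gap 0.0566 F [ 0.2 -0.3 -2.1]
False t=78.2 [0.4337 0.3577 0.0504] gap 0.0571 F [ 0.3  0.8 -2.3]
False t=78.7 [0.4333 0.3573 0.0335] gap 0.0567 F [ 0.4  0.1 -1.9]
True
```

View pics/f1.png

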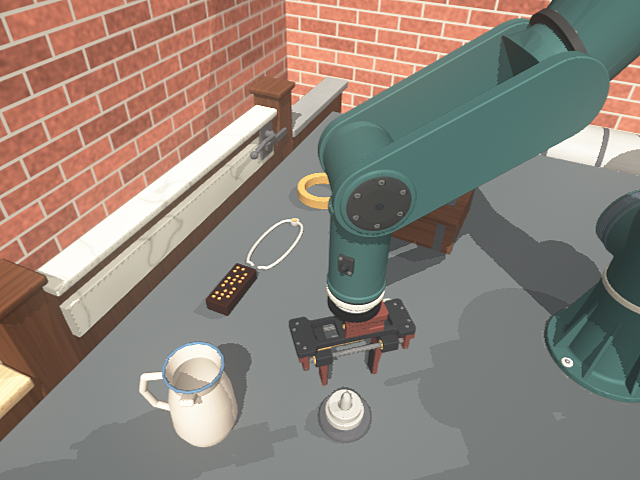

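disc58 sits on disc68 at (346,408). Now disc38.

Run:
```python
from h import *
servo_line([.5,.25,.2],rate=.3)
print(thread("disc38",.038,.049))
move_ptp([.40,-.1,.3],best_q([.4,-.1,.3],0)); st()
c=capture("side"); cv2.imwrite("pics/g1.png",c["image"])
q=(345,400); cv2.imwrite("pics/g2.png",cv2.resize(c["image"][355:445,300:390],None,fx=6,fy=6,interpolation=cv2.INTER_CUBIC))
c=capture("top"); cv2.imwrite("pics/g3.png",c["image"]); W=cloud(c)
P=W[285:325,175:225].reshape(-1,3); P=P[np.isfinite(P).all(1)]
r=np.hypot(P[:,0]-SP[0],P[:,1]-SP[1])
for a,b,n in((.013,.017,"38 exp .057"),(.021,.027,"58 exp .042"),(.0305,.0325,"68 exp .027"),(.038,.046,"foot .012")):
    z=P[(r>a)&(r<b),2]; print(n,np.round(np.percentile(z,[10,50,90]),4),len(z))
A=np.array([W[v,u] for u in range(428,495,3) for v in range(247,322,3)]);A=A[np.isfinite(A).all(1)];A=A[np.abs(A[:,2]-.096)<.02]
print("lid",np.linalg.lstsq(np.c_[A[:,:2],np.ones(len(A))],A[:,2],rcond=None)[0],len(A))
```

```text
disc38 fit [0.443  0.078  0.     0.038  0.9562] moved mm 1.2
disc38 gripped t=86.5 [0.4435 0.078  0.0056] gap 0.0364 F [-0.3  0.2  6.7]
over spindle t=88.3 [0.4331 0.3563 0.1292] gap 0.0366 F [ 0.1 -0.2 -1.4]
False t=89.8 [0.4337 0.3577 0.0504] gap 0.0365 F [ 0.5  0.3 -0.1]
False t=90.1 [0.4334 0.3575 0.0491] gap 0.0368 F [ 0.1 -0.3 -0.2]
True
 t=92.9 [ 0.4001 -0.0994  0.2996] gap 0.0540 F [-0.1  1.1 -0.9]
38 exp .057 [0.0428 0.0559 0.0593] 67
58 exp .042 [0.0375 0.0417 0.0461] 132
68 exp .027 [0.0147 0.0261 0.0364] 51
foot .012 [0.0069 0.0113 0.0155] 338
lid [0.00465972 0.00037585 0.09278409] 495
```

View pics/g1.png

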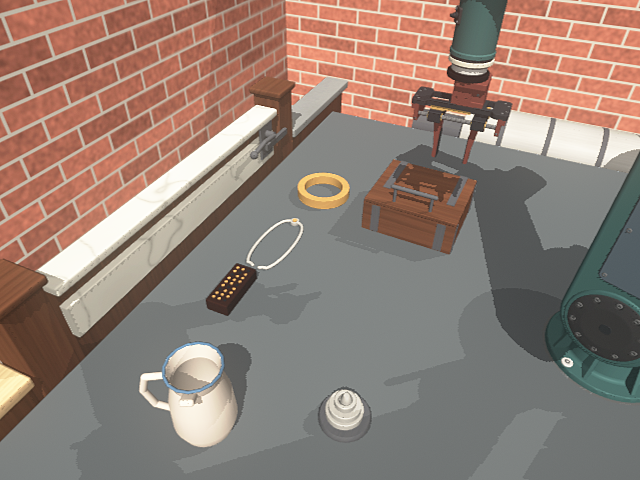

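View pics/g2.png

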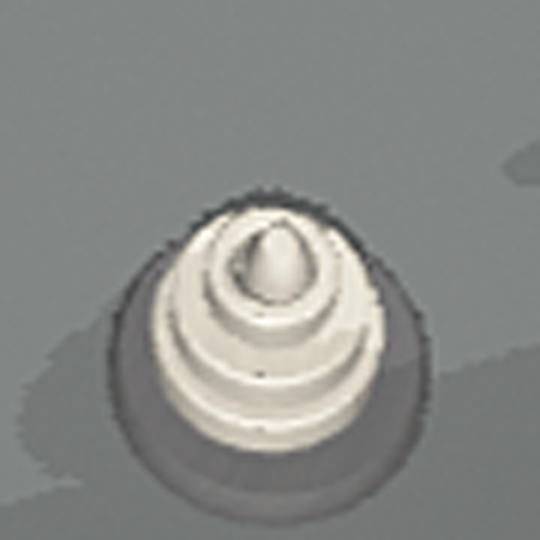

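View pics/g3.png

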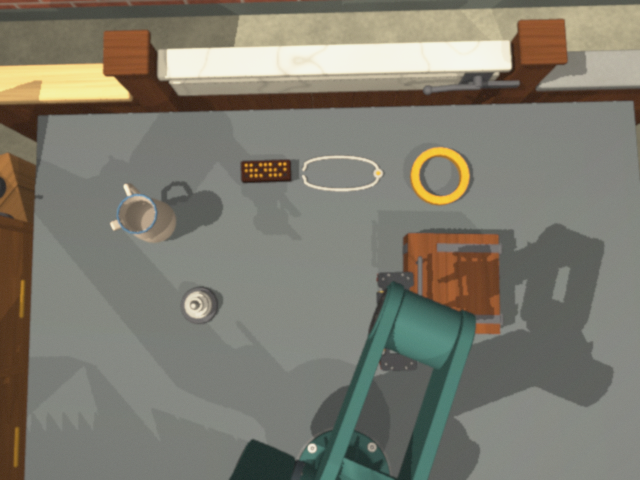

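The stack steps down cleanly at (345,410) and its heights match what they should be. The lid is flat, the bystanders haven't moved and the shelf is clear, so I'm handing in.

```bash
python3 -c "
from bench import *
sleep(.3);close_job()"
```

```text
the job is handed in; nothing more can be done
```

The job is handed in, at about 93 s of the 210 s allowed; `close_job()` gave no verdict. I opened the lid by its handle, put all four broken discs in the box and swung the lid shut. I then threaded the three sound discs onto the spindle: 68 mm at the bottom, then 58 mm, then 38 mm.

**Last checks**
- **Stack:** the measured tops of the discs were 26, 42 and 56 mm, against 27, 42 and 57 mm expected. The depth readings scatter by several millimetres, but the side picture shows the discs level and seated.
- **Lid:** its slope measured under 0.005 rad, against the 0.04 rad limit.
- **Shelf:** it is clear of discs. The ring gauge, caliper, tally block and jug look unmoved in the top picture, and the arm stood clear in the air.

**What disagreed or happened on the way**
- **disc68:** it was knocked about 27 mm aside during the run, so I measured it again before picking it up.
- **Smallest broken disc:** the image fit could not tell 42 mm from 46 mm; it gripped at 45 mm. This didn't affect the job.
- **Spindle centre:** estimates from its foot and its tip differed by about 3 mm. I used a point in between, and all three discs went on without catching.

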